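# Shut the electrode kit case

## Task

Close up the electrode kit case on the desk: push its open lid over and all the way down without slamming it, then flip both yellow latches down until each lies flat against the front of the case. Do it all by pushing with the fingertips or the outside of the fingers, never taking the lid or a latch between them. The case stays standing where it is, and the jar, the tape roll and the mouse are left alone.

Things in the scene. Friction and masses are not known exactly. Their poses are not given: they have to be found in the camera images.
- case: Dark blue-grey hard plastic case, loose on the desk, about 2 kg. Bottom shell 150 mm (x) by 230 mm (y), rim 60 mm above the desk; shut, the lid's top is 85 mm up. Origin: centre of the underside. -x is the front with the latches, +x the back with the lid's hinge, z up. A carrying handle lies on the front between the latches: within 40 mm of the middle, 16 mm proud, up to 51 mm above the desk.
- case_hinge (a point): Middle of the lid's hinge line, which runs along the case's y: at (75, 0, 60) mm in the case's frame. The lid is 150 mm long from hinge to front edge, 230 mm wide and 25 mm thick, with a flat outside and a shallow inside lined with foam; the hinge line lies in the plane of its rim, 25 mm under the outside face.
- lid (a joint): Lid angle, rad: 0 shut, grows as the front edge swings up and over to the back; 1.57 is upright, stop at 1.95. Starts between 1.35 and 1.8. Stiff friction hinge: the lid stays wherever it is left and must be pushed all the way down (about 3 N at 110 mm from the hinge).
- lid_pad (a point): A good place to push: point on the lid's outside face (top face when shut, back face when open), mid-width, 110 mm from the hinge along the lid. Turns with the lid: z points out of the outside face, x from the front edge to the hinge, y along the hinge.
- latch_l (a joint): Angle, rad, of the left latch (case's +y side) relative to the lid: 0 flat against the front of the shut case, 1.57 sticking straight out from the lid's front edge, more is further round towards the lid's outside; stop at 2.6. Starts between 1.25 and 2.0. Stiff friction hinge: stays where it is left, about 2 N near its free end moves it, no click.
- latch_r (a joint): Same for the right latch, on the case's -y side.
- latch_l_pad (a point): Point on the left latch's outside face, 24 mm from its pin. The latch is a yellow plate 36 mm wide (along y), 5 mm thick, 36 mm from pin to free end. With the lid shut its pin is at (-80, 75, 77) mm in the case's frame; closed, its face is at x = -82.5 mm, its free end 41 mm up. Turns with it: -x out of the face, z from free end to pin.
- latch_r_pad (a point): Same for the right latch; with the lid shut its pin lies at (-80, -75, 77) mm in the case's frame.
- jar: White gel jar with a blue cap, 58 mm across, 68 mm tall, loose, off the case's front right (-x, -y) corner. Origin: centre of its underside. To be left alone.
- tape: Roll of white tape lying flat, 72 mm across, 25 mm tall, loose, behind the case to the left. Origin: centre of its underside. To be left alone.
- mouse: Black computer mouse, 100 by 58 by 32 mm, loose, to the right of the case. Origin: centre of its underside. To be left alone.

How it is judged:
By the outcome, as a careful person would: the job done as asked, in the order asked, and still so for the second after the job is handed in, with the robot touching nothing.
It also fails if it takes over 51 s, if anything falls off the work surface, if the arm or the gripper's body presses on something with over 40 N, if the wrist force passes 120 N, or if a joint passes its speed limit or range.

## Robot

A 6-joint arm with a two-finger parallel gripper is mounted at the origin on the work surface. World frame = base frame: x ahead of the robot, y to its left, z up, the work surface at z = 0. Lengths are in m, angles in rad, forces in N, time in s.
With the tool pointing down it reaches from about 0.375 to 0.925 m from the base axis. Payload 5.7 kg.
Tool frame: the origin (TCP) lies midway between the tips of the shut fingers; the grasp point (between the pads) lies 19 mm behind it; z points along the fingers, x is the direction in which the jaws open and shut, and the axes are right-handed (so a half turn about z gives the same grasp; the last joint's range is limited). The gripper opens to 88 mm and grips with 3 to 60 N. Pads are 20 mm wide; open, the fingers measure 115 mm over their backs; the gripper's body (75 mm by 178 mm) begins 61 mm behind the grasp point.
Start: joints at [1.132, 0.359, 1.51, -0, 1.272, -0.115], TCP at [0.191, 0.569, 0.193] pointing down, gripper open.
Joint ranges: [-2.97, 2.97], [-1.01, 2.36], [0.21, 2.38], [-0.96, 4.11], [0.2, 2.71], [-2.98, 2.98]. Speed limits (rad/s): [2.39, 2.39, 3.14, 3.14, 3.14, 3.14].

## Interface

Orientations are given as a unit quaternion [x, y, z, w].
In Python, from bench import move_ptp, servo_line, goto_joints, move_gripper, sleep, inverse_kinematics, capture, PlanningError, close_job, spot_in, silhouettes, current_clock, current_joint_pos, current_qvel, current_joint_torque, current_position, current_orientation, current_force, current_torque, current_finger_gap gives the robot as it stands. Calls block until the motion is done:
- move_ptp(position, orientation): joint-space move of the TCP to a pose.
- servo_line(position, orientation=None, rate=0.15, contact_N=None): straight line of the TCP; orientation=None keeps the orientation; rate is the mean speed in m/s. With contact_N (N) it stops when the force on the tool has changed by that much, and returns True; else False.
- goto_joints(angles): joint-space move.
- move_gripper(opening): finger opening in m; the grip force is fixed at half the most; returns when the fingers have stopped.
- sleep(seconds).
- inverse_kinematics(position, orientation): joint angles nearest the present ones, or None.
- capture(name): name is "scene" or "top" or "wrist"; returns a dict with "image" (420x560x3 uint8, blue, green, red), "range_z" (420x560 float32, m along the optical axis (not along the pixel's ray), 0 where there is no reading), "intrinsics" (3x3 intrinsics, pixels), "R" (3x3) and "t" (3): a world point X has camera coordinates R X + t. Camera axes: x right, y down, z forward; pixel columns grow to the right and rows downward; lengths in m; the calibration is good to about 2 mm. The wrist camera is an equidistant fisheye: a pixel r from the principal point sees the ray r / f radians off the axis. A picture is of the moment at which its call begins.
A pose or a line that the arm cannot do raises PlanningError and nothing moves.
- close_job(): hands the job in, once; it reports no verdict.
Trained networks look in the newest picture that a camera, given by its name, has taken for a name from the list of things; names that differ only in an ending like _2 or _b are one class to them, and where a whole thing is asked for, a point or a joint stands for the part that bears it (a point fixed in the world has none). Each returns a list of dicts, best first, with "conf" (0 to 1); they miss things now and then, are a little off and sometimes report something else, mostly with a low value. They report only what shows in the picture. A call takes as long as a camera call.
- spot_in(camera, query): "xy" ([column, row] in pixels, amid what is visible of it).
- silhouettes(camera, query): "region" (420x560 bool, what is visible of it) and "xy" ([column, row] in pixels, amid what is visible of it).
Readings, each from a call of its own:
- current_clock(): time.
- current_joint_pos(): joint angles.
- current_qvel(): joint speeds.
- current_joint_torque(): joint torques, N m.
- current_position(): TCP position.
- current_orientation(): TCP orientation.
- current_force(): force on the tool from outside, world axes, zero at the start.
- current_torque(): the same for the moment, N m.
- current_finger_gap(): finger opening in m.
Only numpy, scipy, OpenCV 4.12 (cv2) and the standard library are available. Lean on these libraries where they do the work, as an engineer would, in place of code of your own. Each camera call takes 0.05 s, during which the arm holds its last target. There are 200 camera calls.

## Working session

There is one attempt and no reset: what is moved stays moved. The work goes in short steps, each a Python script; the robot and the scene stay as the last script left them, time stands still between calls to the robot, and variables do not carry over. Pictures are saved under pics/ and viewed, about 8 in all and at most 12, crops included, and the job is handed in when it is done.

```bash
ls; mkdir -p pics; cat > h.py <<'E'
import numpy as np, cv2
from bench import *
def cloud(c):
    z=c["range_z"];K=c["intrinsics"];v,u=np.mgrid[:z.shape[0],:z.shape[1]]
    P=np.stack([(u-K[0,2])/K[0,0]*z,(v-K[1,2])/K[1,1]*z,z],-1)
    W=(P-c["t"])@c["R"]   # R^T (P-t)
    W[z<=0]=np.nan
    return W
E
python3 - <<'E'
from h import *
ims=[]
for n in("scene","top"):
    c=capture(n);W=cloud(c);np.savez(f"/tmp/{n}.npz",W=W,im=c["image"])
    cam=-c["R"].T@c["t"];print(n,cam.round(3),c["R"][2].round(2))
    im=c["image"].copy()
    for q in("case","case_hinge","lid_pad","latch_l_pad","latch_r_pad","jar","tape","mouse"):
        for d in spot_in(n,q)[:2]:
            u,v=map(int,d["xy"]);print(q,u,v,round(d["conf"],2),W[v,u].round(3))
    cv2.imwrite(f"pics/{n}.png",im)
print(current_clock())
E
```

```text
pics
scene [1.223 0.247 0.707] [-0.68 -0.3  -0.67]
case_hinge 281 208 0.89 [ 0.547 -0.033  0.047]
lid_pad 324 186 0.88 [0.626 0.079 0.205]
latch_l_pad 344 124 0.73 [0.447 0.056 0.223]
jar 174 258 0.91 [ 0.77  -0.157  0.055]
tape 347 210 0.67 [0.464 0.092 0.02 ]
top [ 0.432 -0.022  0.813] [ 0.22  0.01 -0.98]
case 281 239 0.8 [ 0.544 -0.005  0.056]
case 243 241 0.6 [0.524 0.052 0.159]
case_hinge 282 238 0.65 [ 0.546 -0.007  0.055]
lid_pad 241 244 0.65 [0.513 0.05  0.205]
latch_l_pad 227 286 0.73 [0.451 0.063 0.231]
latch_l_pad 267 155 0.29 [0.714 0.028 0.029]
latch_r_pad 212 183 0.67 [0.661 0.138 0.002]
jar 368 140 0.79 [ 0.733 -0.163  0.07 ]
tape 224 311 0.73 [0.413 0.095 0.025]
mouse 265 156 0.66 [0.71  0.032 0.032]
0.9
```

View pics/scene.png

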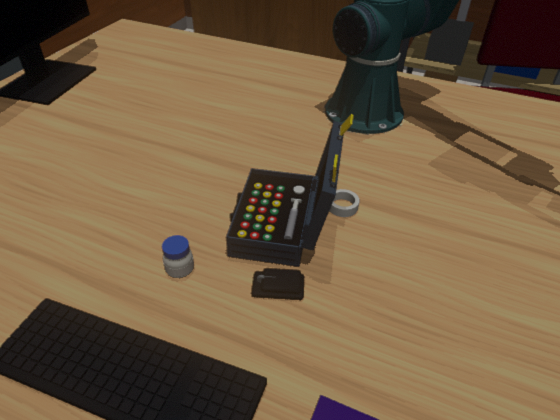

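View pics/top.png

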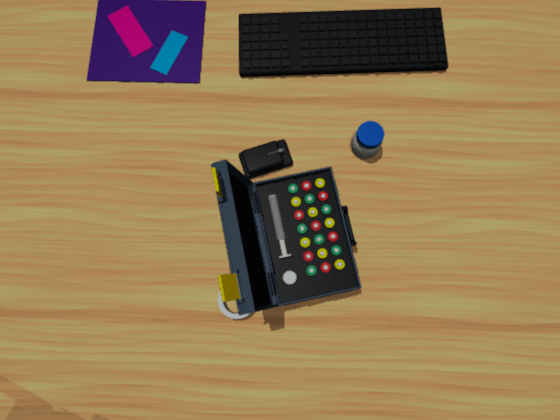

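The case front faces world -y and its left side faces the robot. The lid leans towards +y, with the tape roll under it on the robot side. Next I fit the case pose and lid angle.

```bash
cat > fit.py <<'E'
from h import *
from scipy.optimize import least_squares
P=[];COL=[]
for n in("scene","top"):
    d=np.load(f"/tmp/{n}.npz");W=d["W"].reshape(-1,3);C=d["im"].reshape(-1,3).astype(int)
    m=(np.isfinite(W[:,0]))&(W[:,2]>.012)&(W[:,0]>.38)&(W[:,0]<.72)&(W[:,1]>-.16)&(W[:,1]<.15)
    P.append(W[m]);COL.append(C[m])
P=np.vstack(P);C=np.vstack(COL)
yel=(C[:,2]>120)&(C[:,1]>100)&(C[:,0]<60)
Y=P[yel&(P[:,2]>.12)]
def box(Q,c,h):
    q=abs(Q-c)-h;return np.linalg.norm(np.maximum(q,0),axis=1)+np.minimum(q.max(1),0)
def toc(Q,p):
    c,s=np.cos(p[2]),np.sin(p[2]);D=Q-[p[0],p[1],0]
    return np.c_[D[:,0]*c+D[:,1]*s,-D[:,0]*s+D[:,1]*c,D[:,2]]
def tolid(Q,a): # shut-frame coords relative to hinge (x toward front negative)
    D=Q-[.075,0,.06];c,s=np.cos(a),np.sin(a)
    # opening rotates -x -> +z : x'=x c + z s ; z'=-x s+z c ; invert
    return np.c_[D[:,0]*c-D[:,2]*s,D[:,1],D[:,0]*s+D[:,2]*c]
def sdf(p,Q):
    q=toc(Q,p);l=tolid(q,p[3])
    a=box(q,[0,0,.03],[.075,.115,.03]);b=box(l,[-.075,0,.0125],[.075,.115,.0125])
    b=np.where((b<0)&(l[:,2]<.018),b*.3,b);a=np.where(a<0,a*.3,a)
    return np.minimum(abs(a),abs(b))
if __name__=="__main__":
    B=P[~yel]
    best=None
    for yaw in(1.57,1.75,1.4):
      for a in(1.4,1.6,1.8):
        r=least_squares(sdf,[.544,-.02,yaw,a],args=(B,),loss="soft_l1",f_scale=.003,x_scale=[.01,.01,.05,.05])
        if best is None or r.cost<best.cost:best=r
    p=best.x;e=sdf(p,B);print(p.round(4),best.cost,np.percentile(e,[50,80,90,95]).round(4))
    q=toc(B,p);print("bins",np.percentile(q,[1,99],axis=0).round(3))
    hp=q[(abs(q[:,1])<.03)&(q[:,2]<.053)];print("handle min x",np.percentile(hp[:,0],2))
    l=tolid(toc(Y,p),p[3]);
    for s,m in(("l",l[:,1]>0),("r",l[:,1]<0)):
        k=l[m];dx,dz=k[:,0]+.155,k[:,2]-.017
        print(s,len(k),k.mean(0).round(4),k.min(0).round(3),k.max(0).round(3))
        # pin at shut (-.155,.017); flat: points down -z (angle0), 1.57 -> -x
        far=np.hypot(dx,dz)>.012;print(" ang",np.percentile(np.arctan2(-dx,-dz)[far],[5,25,50,75,95]).round(2))
    d=np.load("/tmp/top.npz")
    print("tape/jar/mouse ok")
    np.save("/tmp/p.npy",p)
E
python3 fit.py
```

```text
[ 0.5649 -0.0421  1.7601  1.7346] 0.3950151899295568 [0.0033 0.0044 0.0148 0.0362]
bins [[-0.085 -0.162  0.015]
 [ 0.154  0.13   0.216]]
handle min x -0.09117106729996621
l 425 [-0.1757  0.0926  0.0197] [-0.189  0.073  0.012] [-0.155  0.111  0.029]
 ang [1.51 1.66 1.74 1.79 1.88]
r 106 [-0.1895 -0.0574  0.0138] [-0.192 -0.089  0.011] [-0.151 -0.04   0.026]
 ang [1.41 1.44 1.47 1.51 1.53]
tape/jar/mouse ok
```

```bash
cat > fit2.py <<'E'
from fit import *
B=P[~yel];best=None
B=B[~((np.hypot(B[:,0]-.425,B[:,1]-.1)<.06)&(B[:,2]<.04))]      # tape
for p0 in([.545,-.04,1.76,1.7],[.55,-.04,1.7,1.6],[.54,-.04,1.8,1.7]):
    r=least_squares(sdf,p0,args=(B,),loss="cauchy",f_scale=.002,x_scale=[.01,.01,.05,.05])
    for it in range(4):
        k=B[sdf(r.x,B)<.012];r=least_squares(sdf,r.x,args=(k,),loss="cauchy",f_scale=.002,x_scale=[.01,.01,.05,.05])
    e=sdf(r.x,B);s=np.minimum(e,.012).sum()
    print(r.x.round(4),s.round(3),np.percentile(e,[50,80,90]).round(4))
    if best is None or s<best[0]:best=(s,r.x)
p=best[1];np.save("/tmp/p.npy",p)
q=toc(B,p);k=q[(q[:,2]>.052)&(q[:,2]<.066)]
print("rim",np.percentile(k,[.5,2,98,99.5],axis=0).round(4))
l=tolid(q,p[3]);k=l[(l[:,0]<-.05)&(abs(l[:,2]-.0125)<.02)&(l[:,0]>-.16)];print("lid",np.percentile(k,[.5,2,98,99.5],axis=0).round(4))
l=tolid(toc(Y,p),p[3])
for s,m in(("l",l[:,1]>0),("r",l[:,1]<0)):
    k=l[m];dx,dz=k[:,0]+.155,k[:,2]-.017
    far=np.hypot(dx,dz)>.012;print(s,k.min(0).round(3),k.max(0).round(3)," ang",np.percentile(np.arctan2(-dx,-dz)[far],[5,25,50,75,95]).round(2))
# overlay
im=[]
for n in("scene","top"):
    c=capture(n);I=c["image"].copy()
    def pr(X,col):
        x=c["R"]@X+c["t"];u=c["intrinsics"]@x;cv2.circle(I,tuple(int(round(a)) for a in u[:2]/u[2]),1,col,-1)
    cc,ss=np.cos(p[2]),np.sin(p[2]);ca,sa=np.cos(p[3]),np.sin(p[3])
    def w(q):return np.array([p[0]+q[0]*cc-q[1]*ss,p[1]+q[0]*ss+q[1]*cc,q[2]])
    for t in np.linspace(-1,1,40):
        for z in(0,.06):
            for s in(-1,1):
                pr(w([.075*s,.115*t,z]),(0,255,0));pr(w([.075*t,.115*s,z]),(0,255,0))
        for z in(0,.025):
            def L(x,y):return w([.075+x*ca+z*sa,y,.06-x*sa+z*ca])
            for s in(-1,1):pr(L(-.075+.075*t,.115*s),(0,0,255));pr(L(-.075+.075*s,.115*t),(0,0,255))
    im.append(cv2.resize(I[90:330,150:430],None,fx=1.4,fy=1.4))
cv2.imwrite("pics/ov.png",np.hstack(im))
E
python3 fit2.py
```

```text
[ 0.5544 -0.0463  1.8096  1.7517] 81.538 [0.0027 0.0039 0.0045]
[ 0.5544 -0.0463  1.8096  1.7517] 81.538 [0.0027 0.0039 0.0045]
[ 0.5544 -0.0463  1.8096  1.7517] 81.538 [0.0027 0.0039 0.0045]
rim [[-0.0782 -0.1155  0.052 ]
 [-0.0771 -0.1145  0.0521]
 [ 0.0834  0.1147  0.0653]
 [ 0.087   0.1158  0.0658]]
lid [[-0.1586 -0.1158 -0.0019]
 [-0.1571 -0.115  -0.0011]
 [-0.0533  0.1129  0.0229]
 [-0.051   0.1152  0.0239]]
l [-0.191  0.056  0.015] [-0.156  0.094  0.031]  ang [1.71 1.78 1.83 1.86 1.95]
r [-0.192 -0.107  0.006] [-0.151 -0.057  0.021]  ang [1.29 1.31 1.34 1.38 1.4 ]
```

View pics/ov.png

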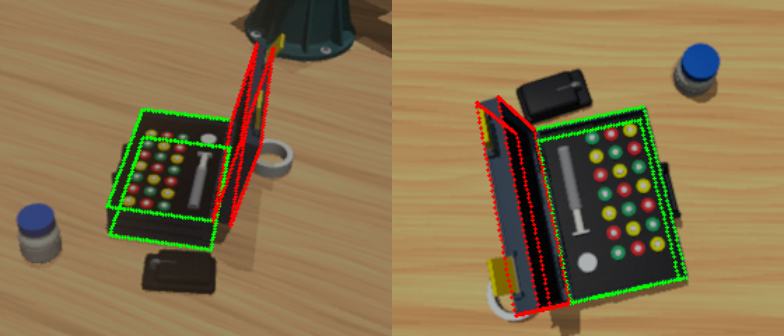

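```bash
cat >> h.py <<'E'
from scipy.spatial.transform import Rotation as Ro
p=np.load("/tmp/p.npy")
EX=np.array([np.cos(p[2]),np.sin(p[2]),0]);EY=np.array([-EX[1],EX[0],0]);EZ=np.array([0,0,1.])
def w(q):return np.array([p[0],p[1],0])+q[0]*EX+q[1]*EY+q[2]*EZ
def quat(t,sg):  # tilt t: tool points down and towards case -x
    z=-np.sin(t)*EX-np.cos(t)*EZ;x=sg*EY
    return Ro.from_matrix(np.c_[x,np.cross(z,x),z]).as_quat()
def lidpt(a,h=0,r=.11):
    z=.025+h;return w([.075-r*np.cos(a)+z*np.sin(a),0,.06+r*np.sin(a)+z*np.cos(a)])
E
python3 - <<'E'
from h import *
print(current_joint_pos())
for sg in(1,-1):
  for k in(.6,.75):
    print(sg,k)
    for a,h in((1.75,.12),(1.75,.01),(1.4,0),(1,0),(.5,0),(0,0)):
        j=inverse_kinematics(lidpt(a,h),quat(k*a,sg));print(a,h,None if j is None else np.round(j,2))
  for y in(.075,-.075):
    for q in([-.105,y,.14],[-.1,y,.042]):
        j=inverse_kinematics(w(q),quat(0,sg));print(q,w(q).round(3),None if j is None else np.round(j,2))
E
```

```text
[ 1.13191094e+00  3.58816632e-01  1.51038130e+00 -1.23848125e-05
  1.27248259e+00 -1.15091076e-01]
1 0.6
1.75 0.12 [ 0.81  0.75  1.54 -0.82  1.6  -2.26]
1.75 0.01 [ 0.66  0.66  1.68 -0.92  1.48 -2.29]
1.4 0 [ 0.5   0.5   1.74 -0.84  1.31 -2.48]
1 0 [ 0.28  0.38  1.76 -0.67  1.13 -2.76]
0.5 0 None
0 0 [-0.26  0.43  1.7  -0.    1.01  2.64]
1 0.75
1.75 0.12 [ 0.86  0.91  1.48 -0.93  1.77 -2.17]
1.75 0.01 None
1.4 0 None
1 0 [ 0.37  0.45  1.77 -0.81  1.19 -2.59]
0.5 0 None
0 0 [-0.26  0.43  1.7  -0.    1.01  2.64]
[-0.105, 0.075, 0.14] [ 0.506 -0.166  0.14 ] [-0.45  0.32  1.72 -0.    1.1   2.46]
[-0.1, 0.075, 0.042] [ 0.505 -0.161  0.042] [-0.44  0.45  1.82 -0.    0.88  2.46]
[-0.105, -0.075, 0.14] [ 0.652 -0.131  0.14 ] [-0.3   0.5   1.42 -0.    1.23  2.6 ]
[-0.1, -0.075, 0.042] [ 0.651 -0.126  0.042] [-0.29  0.6   1.51 -0.    1.03  2.61]
-1 0.6
1.75 0.12 [ 0.81  0.75  1.54 -0.82  1.6   0.88]
1.75 0.01 [ 0.66  0.66  1.68 -0.92  1.48  0.85]
1.4 0 [ 0.5   0.5   1.74 -0.84  1.31  0.66]
1 0 [ 0.28  0.38  1.76 -0.67  1.13  0.38]
0.5 0 [-0.01  0.35  1.75 -0.35  1.   -0.07]
0 0 [-0.26  0.43  1.7  -0.    1.01 -0.5 ]
-1 0.75
1.75 0.12 [ 0.86  0.91  1.48 -0.93  1.77  0.97]
1.75 0.01 None
1.4 0 None
1 0 [ 0.37  0.45  1.77 -0.81  1.19  0.55]
0.5 0 [ 0.04  0.36  1.76 -0.44  0.99  0.04]
0 0 [-0.26  0.43  1.7  -0.    1.01 -0.5 ]
[-0.105, 0.075, 0.14] [ 0.506 -0.166  0.14 ] [-0.45  0.32  1.72 -0.    1.1  -0.69]
[-0.1, 0.075, 0.042] [ 0.505 -0.161  0.042] [-0.44  0.45  1.82 -0.    0.88 -0.68]
[-0.105, -0.075, 0.14] [ 0.652 -0.131  0.14 ] [-0.3   0.5   1.42 -0.    1.23 -0.54]
[-0.1, -0.075, 0.042] [ 0.651 -0.126  0.042] [-0.29  0.6   1.51 -0.    1.03 -0.53]
```

```bash
python3 - <<'E'
from h import *
k=.57;sg=-1
move_gripper(0)
move_ptp(lidpt(1.75,.12),quat(k*1.75,sg));print(current_clock())
servo_line(lidpt(1.75,.025),quat(k*1.75,sg),rate=.1)
print(current_clock(),current_force().round(1))
for a in list(np.arange(1.6,.05,-.2))+[.1]:
    h=.01*np.sin((1-k)*a)
    hit=servo_line(lidpt(a,h),quat(k*a,sg),rate=.06,contact_N=18)
    print(round(a,2),hit,current_clock().__round__(2),current_force().round(1))
    if hit:break
c=capture("scene");cv2.imwrite("pics/a.png",c["image"][60:330,120:480])
E
```

```text
4.0333
5.1333 [ 0.4 -0.2 -0.2]
1.6 False 5.88 [0.  0.  0.3]
1.4 False 6.42 [0.8 0.8 0.2]
1.2 False 6.96 [-0.1 -0.7 -0.6]
1.0 False 7.5 [-0.6 -0.2 -1.2]
0.8 False 8.04 [-0.3  0.3 -0.1]
0.6 False 8.58 [ 0.5 -0.   0.6]
0.4 False 9.12 [ 1.3 -0.6 -0.6]
0.2 False 9.67 [ 0.4  0.2 -0.2]
0.1 False 10.01 [0.3 0.6 1. ]
```

View pics/a.png

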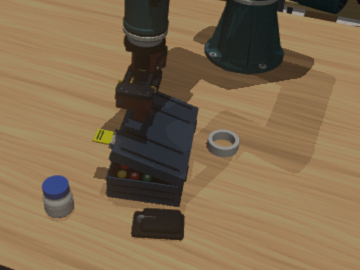

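The lid is nearly down with the fingertips on its top. I press it home slowly next.

```bash
python3 - <<'E'
from h import *
print(current_position().round(4),lidpt(.1).round(4))
for a in(.05,0,-.04,-.08):
    hit=servo_line(lidpt(a,0),quat(0.0,-1),rate=.03,contact_N=9)
    print(a,hit,round(current_clock(),2),current_force().round(1),current_position().round(4))
    if hit:break
c=capture("scene");cv2.imwrite("pics/b.png",cv2.resize(c["image"][120:330,180:380],None,fx=2.5,fy=2.5))
W=cloud(c);np.savez("/tmp/scene2.npz",W=W,im=c["image"])
E
```

```text
[ 0.5618 -0.0769  0.0965] [ 0.562  -0.0773  0.0959]
0.05 False 10.41 [-0.1 -0.6 -0.4] [ 0.5624 -0.079   0.0906]
0 False 10.75 [ 0.1 -0.   0.4] [ 0.5624 -0.08    0.0848]
-0.04 False 11.05 [-0.2 -0.8  0. ] [ 0.5627 -0.0812  0.0803]
-0.08 False 11.35 [-0.3  0.3  0.2] [ 0.5629 -0.0819  0.0758]
```

View pics/b.png

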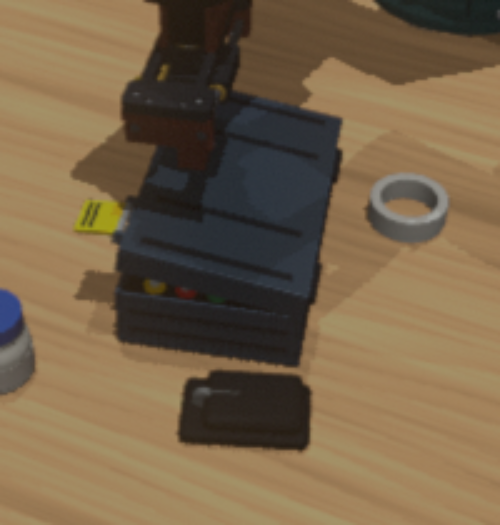

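```bash
cat > chk.py <<'E'
from h import *
import sys
def toc(W):D=W-[p[0],p[1],0];return np.stack([D@EX,D@EY,W[...,2]],-1)
for n in sys.argv[1:]:
    c=capture(n);q=toc(cloud(c)).reshape(-1,3);C=c["image"].reshape(-1,3).astype(int)
    yel=(C[:,2]>110)&(C[:,1]>90)&(C[:,0]<60)
    m=(q[:,0]>-.07)&(q[:,0]<.07)&(abs(q[:,1])<.11)&(q[:,2]>.062)&(q[:,2]<.14)&(abs(q[:,1])>.045)
    k=q[m];f=np.polyfit(k[:,0],k[:,2],1);r=k[:,2]-np.polyval(f,k[:,0]);k=k[abs(r)<.008];f=np.polyfit(k[:,0],k[:,2],1)
    print(n,round(current_clock(),2),"lid ang",-np.arctan(f[0]).round(4),"z front",np.polyval(f,-.07).round(4),"back",np.polyval(f,.07).round(4),len(k))
    a=-np.arctan(f[0])
    e=q[(q[:,2]>.025)&(q[:,2]<.1)&(abs(q[:,0])<.13)&(abs(q[:,1])<.135)]
    print(" case ext",np.percentile(e[:,:2],[1,99],axis=0).round(4).tolist())
    for s,mm in(("l",q[:,1]>0),("r",q[:,1]<0)):
        k=q[yel&mm&(abs(abs(q[:,1])-.075)<.03)&(q[:,0]<-.07)&(q[:,2]>.03)]
        if len(k)>5:
            dx,dz=k[:,0]+.08,k[:,2]-.077;far=np.hypot(dx,dz)>.015
            print(" ",s,len(k),k.min(0).round(3),k.max(0).round(3),"ang",np.median(np.arctan2(-dx,-dz)[far]).round(3))
E
python3 chk.py scene top; python3 - <<'E'
from h import *
print(current_position(),Ro.from_quat(current_orientation()).as_matrix()[:,2].round(3),current_joint_torque().round(1),current_finger_gap())
E
```

```text
scene 11.45 lid ang 0.164 z front 0.1092 back 0.086 2515
 case ext [[-0.0742, -0.1161], [0.0799, 0.1105]]
  r 188 [-0.113 -0.096  0.097] [-0.079 -0.057  0.109] ang 2.607
top 11.5 lid ang 0.1649 z front 0.1092 back 0.0859 2429
 case ext [[-0.0184, -0.1003], [0.0741, 0.1131]]
  l 236 [-0.111  0.058  0.103] [-0.079  0.094  0.124] ang 2.685
[ 0.56311016 -0.08188916  0.07610806] [-0.  0. -1.] [ -0.  -51.3 -21.4   0.    0.1  -0. ] 0.0004276085902795132
```

```bash
python3 - <<'E'
from h import *
c=capture("scene");W=cloud(c);D=W-[p[0],p[1],0];q=np.stack([D@EX,D@EY,W[...,2]],-1)
m=(abs(q[...,0])<.14)&(abs(q[...,1])<.1)&(q[...,2]>.125)
for z in np.arange(.09,.26,.01):
    s=m|((abs(q[...,0]+.035)<.03)&(abs(q[...,1])<.04));k=q[s&(abs(q[...,2]-z)<.005)]
    if len(k):print(round(z,3),len(k),k.min(0)[:2].round(3),k.max(0)[:2].round(3))
x=c["R"]@current_position()+c["t"];u=c["intrinsics"]@x;u=u[:2]/u[2];print("tcp px",u)
I=c["image"].copy();cv2.circle(I,tuple(int(a) for a in u),2,(0,0,255),1)
A=cv2.resize(I[110:250,200:330],None,fx=3.5,fy=3.5)
cw=capture("wrist")["image"];cv2.imwrite("pics/c.png",np.hstack([A,cv2.resize(cw,(344,490))]))
E
```

```text
0.1 379 [-0.056 -0.04 ] [-0.005  0.04 ]
0.11 186 [-0.065 -0.04 ] [-0.026  0.016]
0.12 43 [-0.047 -0.011] [-0.026  0.002]
0.13 18 [-0.047 -0.011] [-0.026 -0.007]
0.19 147 [-0.069 -0.083] [-0.003  0.075]
0.2 266 [-0.07  -0.084] [-0.003  0.076]
0.21 355 [-0.07 -0.09] [-0.003  0.081]
0.22 268 [-0.069 -0.091] [-0.004  0.082]
0.23 771 [-0.07  -0.092] [-0.004  0.085]
0.24 120 [-0.058 -0.019] [-0.013  0.029]
0.25 124 [-0.057 -0.02 ] [-0.013  0.013]
tcp px [257.14614496 195.93736416]
```

View pics/c.png

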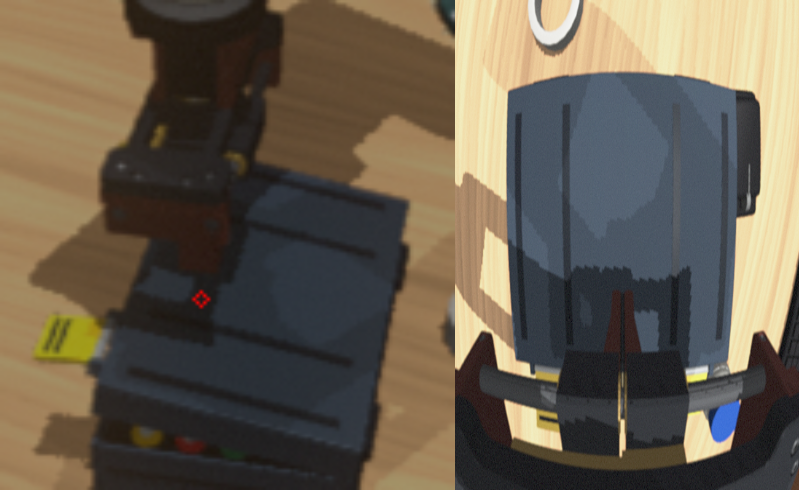

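```bash
cat > bodyz.py <<'E'
from h import *
def bodyz(pr=True):
    c=capture("scene");W=cloud(c);D=W-[p[0],p[1],0];q=np.stack([D@EX,D@EY,W[...,2]],-1)
    T=current_position();t=np.array([(T-[p[0],p[1],0])@EX,(T-[p[0],p[1],0])@EY,T[2]])
    k=q[(abs(q[...,1]-t[1])<.1)&(abs(q[...,0]-t[0])<.06)&(q[...,2]>.135)]-t
    s=np.sort(k[abs(k[:,1])>.03][:,2]);print("tcp",t.round(4),"body low rel tcp",s[:60:15].round(3),"ctr",((k.min(0)+k.max(0))/2).round(3))
E
python3 - <<'E'
from h import *
from bodyz import bodyz
bodyz()
T=current_position();servo_line(T+[0,0,.045],rate=.1)
bodyz();print(current_force().round(2),current_joint_torque().round(1),current_clock())
E
python3 chk.py top
```

```text
tcp [-0.0367 -0.      0.0762] body low rel tcp [0.109 0.112 0.113 0.114] ctr [ 0.    -0.002  0.264]
tcp [-0.0364  0.0005  0.1207] body low rel tcp [0.11  0.112 0.113 0.114] ctr [ 0.001 -0.002  0.198]
[ 0.21  0.64 -0.51] [  0.  -50.7 -24.    0.1   0.    0. ] 12.3
top 12.35 lid ang 0.1646 z front 0.1092 back 0.086 3041
 case ext [[-0.0229, -0.0774], [0.0767, 0.1157]]
  l 178 [-0.11   0.059  0.104] [-0.078  0.094  0.124] ang 2.684
```

```bash
python3 - <<'E'
from h import *
T=current_position();servo_line(T+[0,0,.05],rate=.15)
T=current_position();t=np.array([(T-[p[0],p[1],0])@EX,(T-[p[0],p[1],0])@EY,T[2]])
for n in("scene",):
    c=capture(n);W=cloud(c);D=W-[p[0],p[1],0];q=np.stack([D@EX,D@EY,W[...,2]],-1)
    k=q[(abs(q[...,1]-t[1])<.035)&(abs(q[...,0]-t[0])<.04)&(q[...,2]>.118)]-t
    for z in np.arange(-.06,.13,.01):
        g=k[abs(k[:,2]-z)<.005]
        if len(g):print(n,z.round(3),len(g),g.min(0)[:2].round(3),g.max(0)[:2].round(3))
    x=c["R"]@T+c["t"];u=c["intrinsics"]@x;u=u[:2]/u[2]
    I=c["image"].copy();cv2.circle(I,tuple(int(a) for a in u),1,(0,0,255),-1)
    cv2.imwrite("pics/d.png",cv2.resize(I[90:230,190:330],None,fx=4,fy=4))
print(T,current_clock())
E
```

```text
scene 0.03 18 [-0.011 -0.01 ] [0.011 0.003]
scene 0.04 59 [-0.011 -0.012] [0.012 0.004]
scene 0.05 54 [-0.01  -0.011] [0.012 0.002]
scene 0.06 47 [-0.012 -0.013] [0.011 0.003]
scene 0.11 2 [ 0.026 -0.025] [ 0.032 -0.021]
scene 0.12 39 [ 0.027 -0.029] [0.033 0.028]
[ 0.56229323 -0.08171028  0.17004308] 12.875
```

View pics/d.png

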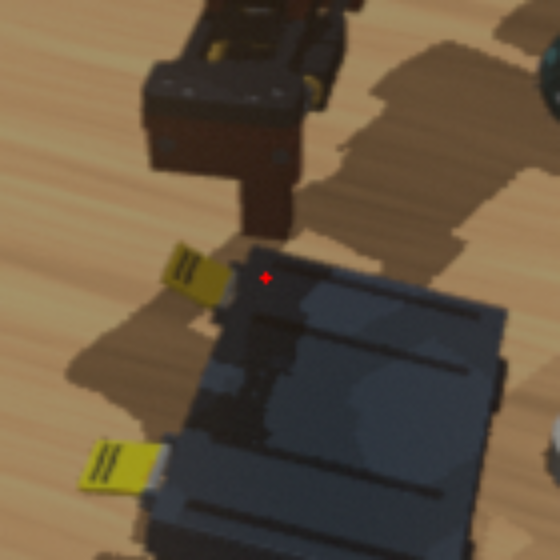

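The tips hang in free air about 27 mm short of the reported TCP, and the point where the lid stopped moving agrees. I'll add 27 mm along the tool axis to each target and finish the lid.

```bash
cat >> h.py <<'E'
OFF=.027
def tip(P,t=0,f=servo_line,**kw):
    z=-np.sin(t)*EX-np.cos(t)*EZ
    return f(np.array(P)+OFF*z,quat(t,-1),**kw)
def tippos(): return current_position()-OFF*Ro.from_quat(current_orientation()).as_matrix()[:,2]
E
python3 - <<'E'
from h import *
tip(lidpt(.2,.006),rate=.15)
print(tip(lidpt(.08,0),rate=.03,contact_N=12),tippos().round(4),current_force().round(1))
hit=tip(lidpt(-.06,0),rate=.02,contact_N=10)
print(hit,tippos().round(4),current_force().round(1),current_clock())
E
python3 chk.py scene top
```

```text
False [ 0.562  -0.078   0.0936] [0.1 1.  0.2]
True [ 0.5629 -0.0808  0.0823] [-1.1  0.1  6.2] 15.0083
scene 15.06 lid ang -0.0013 z front 0.0852 back 0.0854 2402
 case ext [[-0.1092, -0.116], [0.0789, 0.1095]]
  l 7 [-0.116  0.06   0.089] [-0.114  0.093  0.093] ang 1.941
  r 172 [-0.117 -0.094  0.069] [-0.084 -0.056  0.082] ang 1.451
top 15.11 lid ang -0.0007 z front 0.0853 back 0.0853 1670
 case ext [[-0.1137, -0.1032], [0.0682, 0.1134]]
  l 289 [-0.118  0.058  0.078] [-0.084  0.094  0.093] ang 1.964
```

```bash
sed -i 's/^OFF=.*/OFF=.025/' h.py; cat > latch.py <<'E'
from h import *
import sys
y=float(sys.argv[1])
T=tippos();tip([T[0],T[1],max(T[2],.13)],rate=.15)
tip(w([-.111,y,.13]),rate=.15)
print(tip(w([-.111,y,.1]),rate=.1,contact_N=12),round(current_clock(),1))
print(tip(w([-.111,y,.045]),rate=.04,contact_N=12),tippos().round(4),current_force().round(1),round(current_clock(),1))
hit=tip(w([-.097,y,.045]),rate=.03,contact_N=7)
hit=hit or tip(w([-.088,y,.045]),rate=.015,contact_N=5)
f=current_force().round(1);T=tippos()
print(hit,"case x",((T-w([0,0,0]))@EX).round(4),f,round(current_clock(),1))
tip(w([-.115,y,.045]),rate=.08)
tip(w([-.115,y,.13]),rate=.15)
E
python3 latch.py .075; python3 chk.py scene top
```

```text
False 16.9
False [ 0.5077 -0.1719  0.045 ] [-0.5 -0.4 -0.2] 18.4
True case x -0.0965 [ 0.5 -0.8  0.7] 19.3
scene 20.46 lid ang -0.0006 z front 0.0852 back 0.0853 2733
 case ext [[-0.1056, -0.1159], [0.0779, 0.1114]]
  r 175 [-0.117 -0.094  0.067] [-0.085 -0.055  0.082] ang 1.461
top 20.51 lid ang 0.0005 z front 0.0854 back 0.0854 5867
 case ext [[-0.1063, -0.1107], [0.0788, 0.1145]]
  r 291 [-0.118 -0.092  0.07 ] [-0.085 -0.056  0.082] ang 1.483
```

```bash
sed -i 's/contact_N=7)/contact_N=9)/;s/contact_N=5)/contact_N=8)/' latch.py; python3 latch.py -.075; python3 chk.py scene top
```

```text
False 22.4
False [ 0.6535 -0.1364  0.045 ] [-0.1 -0.8 -0.3] 23.9
True case x -0.096 [ 0.8 -0.4 -0.2] 24.8
scene 25.99 lid ang -0.0006 z front 0.0853 back 0.0853 2743
 case ext [[-0.0811, -0.116], [0.0792, 0.1112]]
top 26.04 lid ang -0.0011 z front 0.0854 back 0.0855 1254
 case ext [[-0.0045, -0.1127], [0.078, 0.0373]]
```

```bash
python3 - <<'E'
from h import *
ok=0
for t,q in((-.7,[-.2,-.0,.17]),(-.6,[-.2,0,.2]),(-.4,[-.2,0,.2]),(0,[-.2,0,.15])):
    try: tip(w(q),t,f=move_ptp);print(t,q);break
    except PlanningError as e: print(e)
c=capture("wrist");cv2.imwrite("pics/e.png",cv2.resize(c["image"],(800,600)))
print(current_clock(),(-c["R"].T@c["t"]).round(3),c["R"][2].round(2))
for q in("latch_l_pad","latch_r_pad"):print([(np.round(d["xy"]),round(d["conf"],2)) for d in spot_in("wrist",q)])
np.savez("/tmp/wr.npz",**{k:c[k] for k in c})
E
```

```text
-0.7 [-0.2, -0.0, 0.17]
26.7917 [ 0.612 -0.283  0.351] [-0.09  0.37 -0.92]
[(array([201., 172.]), 0.73)]
[(array([346., 180.]), 0.62)]
```

View pics/e.png

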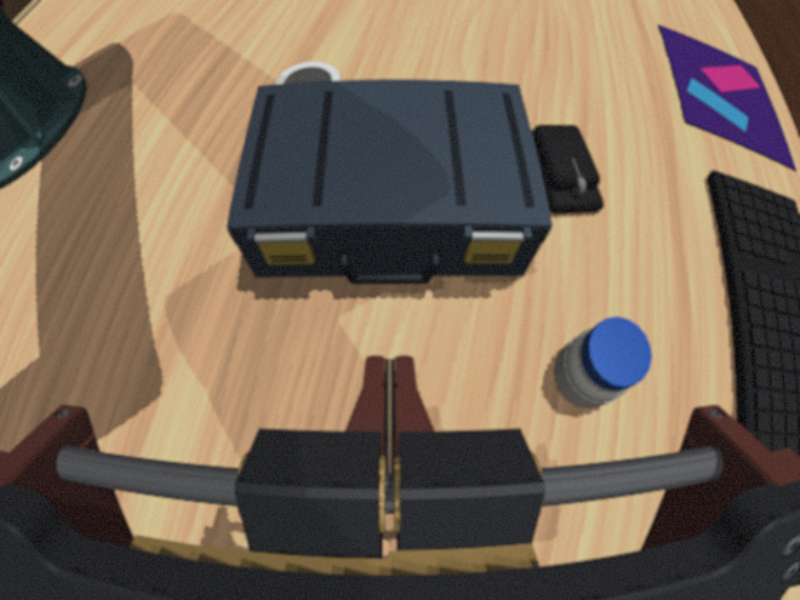

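The wrist view shows the lid shut, with both latches against the front at (285,248) and (493,248). The depth readings should show how flat they are.

```bash
cat > flat.py <<'E'
from h import *
c=np.load("/tmp/wr.npz");K=c["intrinsics"];z=c["range_z"];v,u=np.mgrid[:420,:560]
a=(u-K[0,2])/K[0,0];b=(v-K[1,2])/K[1,1];r=np.hypot(a,b);s=np.tan(r)/np.maximum(r,1e-9)
W=(np.stack([a*s*z,b*s*z,z],-1)-c["t"])@c["R"];D=W-[p[0],p[1],0];q=np.stack([D@EX,D@EY,W[...,2]],-1)
I=c["image"].astype(int);yel=(I[...,2]>1.6*I[...,0])&(I[...,1]>1.3*I[...,0])&(z>0)
for n,sy in(("l",1),("r",-1)):
    k=q[yel&(abs(q[...,1]-.075*sy)<.016)&(q[...,0]<-.07)&(q[...,0]>-.125)&(q[...,2]>.035)&(q[...,2]<.082)]
    f=np.polyfit(k[:,2],k[:,0],1);print(n,len(k),"slope(rad open)",f[0].round(3),"x at z=.045,.075",np.polyval(f,[.045,.075]).round(4),k.min(0).round(3),k.max(0).round(3))
k=q[(abs(abs(q[...,1])-.047)<.006)&(q[...,0]<-.06)&(q[...,0]>-.1)&(q[...,2]>.015)&(q[...,2]<.055)]
f=np.polyfit(k[:,2],k[:,0],1);print("front wall",len(k),f.round(4),np.median(k[:,0]).round(4))
E
python3 flat.py
```

```text
l 451 slope(rad open) -0.01 x at z=.045,.075 [-0.0846 -0.0849] [-0.086  0.059  0.036] [-0.076  0.091  0.077]
r 450 slope(rad open) 0.003 x at z=.045,.075 [-0.0843 -0.0842] [-0.085 -0.091  0.042] [-0.083 -0.059  0.075]
front wall 370 [ 0.007  -0.0768] -0.0766
```

```bash
python3 - <<'E'
from h import *
print(current_clock());close_job()
E
```

```text
26.8917
the job is handed in; nothing more can be done
```

The electrode kit case is closed and the job is handed in at 26.9 s. I pushed the lid over and down with the closed fingertips, then flipped the left latch, then the right, without gripping anything.

**Last checks**
- **Lid:** its angle measured within about 0.001 rad of shut, with the top at 85 mm.
- **Latches:** both faces were parallel to the front to about 0.01 rad. They read x ≈ -84.5 mm, but the front wall also read 1.6 mm too far out, so this matches the closed -82.5 mm.
- **Case:** after the pushes its measured edges still matched the starting fit to a few millimetres.
- **Jar, tape and mouse:** I only checked these by eye in the last picture, and saw no sign they had been touched.
- **Robot:** it was clear of everything at hand-in.

**What disagreed:** the real fingertips were about 25–27 mm short of the reported TCP along the tool axis. Because of that, my first push left the lid 0.16 rad open. I measured the offset from the camera depth and the contact point, corrected for it, and finished the job.

The force reading was noisy by about 1 N and was near zero whenever the arm stopped. I relied on the cameras for the final state.

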